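# Rack the packed jaw plate

## Task

A flat steel jaw plate stands packed on the wooden board between two chuck jaws. Draw it out by its two narrow ends, stand it upright on the open bench and let go, then take it again by its flat faces and feel for the grooves of the rack's empty bay, whose sliding guides were clamped only roughly in place, and slide it down them, keeping hold of it until it sits fully home on the rack floor; then let go. Do not let it drop or ram it into the rack, and leave the two jaws and the plate already in the rack where they stand.

Things in the scene. Friction and masses are not known exactly. Their poses are not given: they have to be found in the camera images.
- plate: The jaw plate to be racked: plain steel slab standing upright, 16 mm thick (its x), 62 mm wide (y), 100 mm tall (z), two bolt holes through its faces, 0.75 kg. Origin: centre of its underside. It starts on the wooden board, faces 2 mm from the jaws on either side; its narrow ends stick out 6 mm past the jaws. Either face may point either way.
- row_board: Fixed plywood board 160 x 90 mm, 10 mm thick, on which the two jaws and the plate stand in a row along its x. Origin at the centre of its underside, on the bench.
- jaw_near: Dark stepped chuck jaw, 45 mm (x) x 50 mm (y) x 100 mm tall, 1.6 kg, loose, on the board on the plate's -x side. Origin at the centre of its underside.
- jaw_far: The same kind of jaw, on the plate's +x side. Origin at the centre of its underside.
- rack: Fixed grey two-bay rack. Base 180 (x) x 100 (y) x 10 mm; two side walls along x, 150 mm long, 6 mm thick, tops 110 mm above the bench, inner faces 66 mm apart. Empty bay at x = -42 mm, bay with a plate at +42 mm: each has facing upright grooves between aluminium ribs 6 mm thick (x), 8 mm deep (y), full height. Origin: centre of the base's underside.
- bay (a point): Nominal centre of the empty bay's floor, on the rack, 10 mm above the bench, axes as the rack's. The real grooves lie up to 9 mm from here along x, either way (not measured; y is true). They are 18 mm wide (x), 66 mm from bottom to bottom (y), 100 mm tall, mouth flared to 23 mm (x) in the top 5 mm; 50 mm is free between the ribs (y). A plate fully home has its top flush with the walls.
- spare: A like plate (16 x 62 x 100 mm) standing loose in the rack's other bay. Origin at the centre of its underside.
There are look-alikes about, which are no part of the job. What is shaped like the jaw_near but green or red is not meant.

How it is judged:
By the outcome, as a careful person would: the job done as asked, in the order asked, and still so for the second after the job is handed in, with the robot touching nothing.
It also fails if it takes over 72 s, if anything falls off the work surface, if the arm or the gripper's body presses on something with over 40 N, if the wrist force passes 120 N, or if a joint passes its speed limit or range.

## Robot

A 6-joint arm with a two-finger parallel gripper is mounted at the origin on the work surface. World frame = base frame: x ahead of the robot, y to its left, z up, the work surface at z = 0. Lengths are in m, angles in rad, forces in N, time in s.
With the tool pointing down it reaches from about 0.375 to 0.975 m from the base axis. Payload 3.8 kg.
Tool frame: the origin (TCP) lies on the centre line of the jaws, within the pads' length; the fingertips stand 25 mm ahead of it and the grasp point (between the pads) lies 6 mm ahead of it; y points along the fingers, z is the direction in which the jaws open and shut, and the axes are right-handed (so a half turn about y gives the same grasp; the last joint's range is limited). The gripper opens to 85 mm and grips with 20 to 120 N. Pads are 22 mm wide; open, the fingers measure 114 mm over their backs; the gripper's body (76 mm by 85 mm) begins 54 mm behind the grasp point. The pads swing forward as they close: fully open they stand 13 mm farther back than shut.
Start: joints at [-1.365, 0.264, 1.604, -0, 1.274, -0.037], TCP at [0.162, -0.655, 0.256] pointing down, gripper open.
Joint ranges: [-2.63, 2.63], [-0.94, 2.18], [0.31, 2.57], [-1.31, 4.45], [0, 2.66], [-2.55, 2.55]. Speed limits (rad/s): [2.57, 2.57, 3.14, 3.14, 3.14, 3.14].

## Interface

Orientations are given as a rotation vector (axis times angle).
In Python, from workcell import bot gives the robot as it stands.
- The arm moves only by the shell command python3 -m jog 'ROWS' [FORCE]. ROWS is JSON, a list of rows, each a list of 5 numbers: the shift along the world's x, y, z in mm, then the turn about the world's z in degrees, then the finger opening in mm, from 0 to 85.4. A call has exactly 10 rows; each row is the pose to reach, as a shift and turn from the pose commanded when the call began; what a row does not reach only later rows make up. A row lasts 1/8 s, in which the tool goes at most 62.5 mm and 10.7 degrees, less where a joint would pass 70% of its speed; a pose out of reach is approached as far as the arm can. A call with a gripper value outside its range is refused whole. The fingers move at their own pace and stop on an object; FORCE is the grip in N (left out, the last holds). Time passes only in rows, so rows that repeat a pose let the fingers close, or fill a call up. It gives the time, the measured TCP pose, the force and the opening at its end, in the units of the state.
- bot.read_state(): the state, without advancing time (a new reading comes with each control period).
- bot.read_camera(name): name is "side" or "top"; returns a dict with "pixels" (400x640x3 uint8, red, green, blue), "fx", "fy", "cx", "cy" (pixels), "R" (3x3) and "t" (3): a world point X has camera coordinates R X + t. Camera axes: x right, y down, z forward; pixel columns grow to the right and rows downward; lengths in m; the calibration is good to about 2 mm. A picture is of the moment at which its call begins. There is no depth.
- bot.finish_job(): hands the job in, once; it reports no verdict.
The state is a dict: "time": time; "q": joint angles; "joint_vel": joint speeds; "joint_torque": joint torques, N m; "tool_pos": TCP position; "tcp_rot": TCP orientation; "wrist_force": force on the tool from outside, world axes, zero at the start; "torque": the same for the moment, N m; "width": opening from 0.0 (shut) to 1.0 (fully open).
Only numpy, scipy, OpenCV 4.12 (cv2) and the standard library are available. Lean on these libraries where they do the work, as an engineer would, in place of code of your own. Each camera call takes 0.05 s, during which the arm holds its last target.

## Working session

There is one attempt and no reset: what is moved stays moved. The work goes in short steps, Python scripts to look and compute and a shell command to move; the robot and the scene stay as the last step left them, time stands still between calls to the robot, and variables do not carry over. Pictures are saved under pics/ and viewed, and the job is handed in when it is done.

```bash
ls; mkdir -p pics; cat > h.py <<'E'
import numpy as np, cv2, pickle
from workcell import bot
def snap(name,fn):
    c=bot.read_camera(name); pickle.dump(c,open(f'pics/{fn}.pkl','wb'))
    cv2.imwrite(f'pics/{fn}.png',cv2.cvtColor(c['pixels'],cv2.COLOR_RGB2BGR)); return c
def load(fn): return pickle.load(open(f'pics/{fn}.pkl','rb'))
def px(c,u,v,z):
    R=np.array(c['R']);t=np.array(c['t']); d=R.T@np.array([(u-c['cx'])/c['fx'],(v-c['cy'])/c['fy'],1]); o=-R.T@t
    return o+d*(z-o[2])/d[2]
def proj(c,X):
    p=np.array(c['R'])@np.array(X)+np.array(c['t']); return np.array([c['fx']*p[0]/p[2]+c['cx'],c['fy']*p[1]/p[2]+c['cy']])
def crop(fn,u0,v0,u1,v1,k,out):
    im=cv2.imread(f'pics/{fn}.png')[v0:v1,u0:u1]; cv2.imwrite(f'pics/{out}.png',cv2.resize(im,None,fx=k,fy=k,interpolation=cv2.INTER_CUBIC))
def st():
    s=bot.read_state(); print('t',s['time'],'pos',np.round(s['tool_pos'],4),'rot',np.round(s['tcp_rot'],3),'F',np.round(s['wrist_force'],1),'M',np.round(s['torque'],2),'w',round(s['width'],3)); return s
E
python3 - <<'E'
from h import *
for n in('top','side'):
    c=snap(n,n+'0'); print(n,c['fx'],c['cx'],c['cy'],np.round(c['R'],3).tolist(),np.round(-np.array(c['R']).T@np.array(c['t']),3))
st()
E
```

```text
pics
top 367.21040228849085 322.78934140544163 195.82532066542885 [[-0.005, -1.0, 0.004], [-0.988, 0.004, -0.156], [0.156, -0.004, -0.988]] [0.398 0.071 0.908]
side 506.63749461412283 322.75291455399423 193.84590570066143 [[-0.917, -0.4, 0.018], [-0.295, 0.644, -0.706], [0.27, -0.652, -0.708]] [0.217 0.792 0.857]
t 0.1 pos [ 0.1622 -0.6546  0.2551] rot [-0.255  2.095 -2.09 ] F [-0.6 -0.8  0.3] M [-0.03 -0.04  0.06] w 0.998
```

View pics/top0.png

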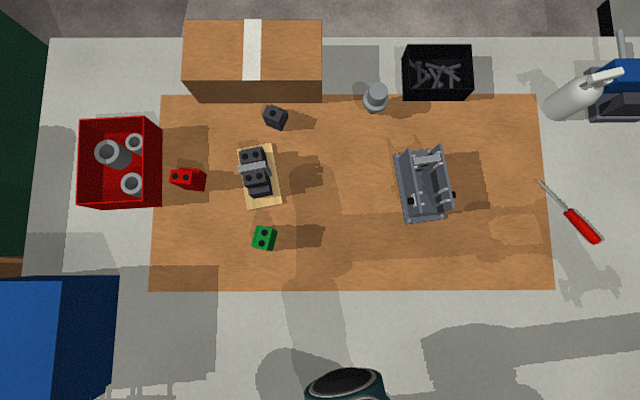

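View pics/side0.png

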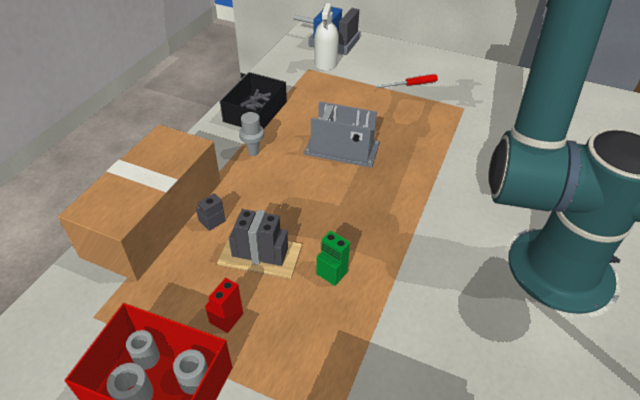

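Candidates: the dark jaws at (255,155) and (257,185) in the top view stand on the board with the steel plate between them at (254,168). The loose dark block at (275,117), green one at (264,238) and red one at (187,178) are off the board, so they are look-alikes. The rack is at (425,185).

```bash
python3 - <<'E'
from h import *
crop('top0',225,135,295,215,8,'c1'); crop('top0',385,135,465,230,6,'c2'); crop('side0',295,90,395,175,8,'c3');crop('side0',210,195,310,285,6,'c4')
E
```

```text
(no output)
```

View pics/c1.png

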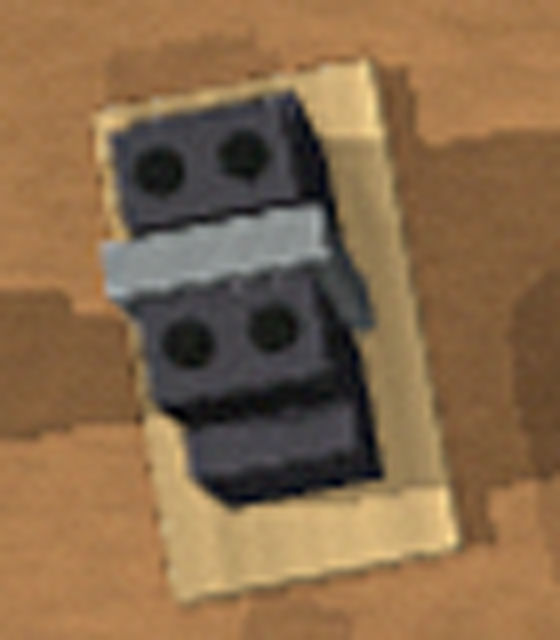

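View pics/c2.png

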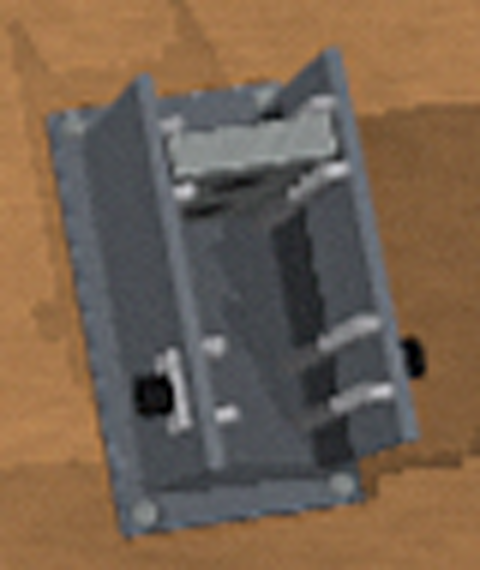

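View pics/c3.png

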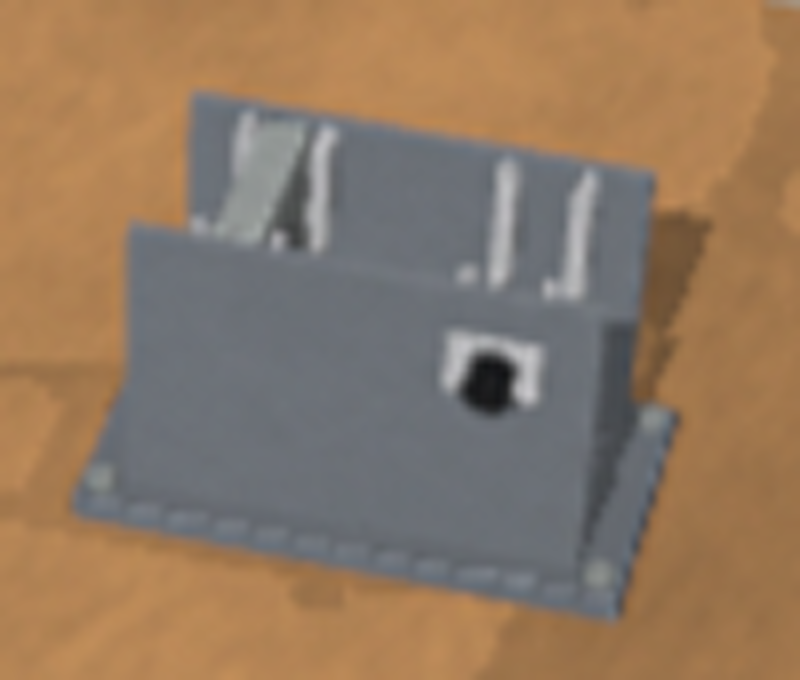

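View pics/c4.png

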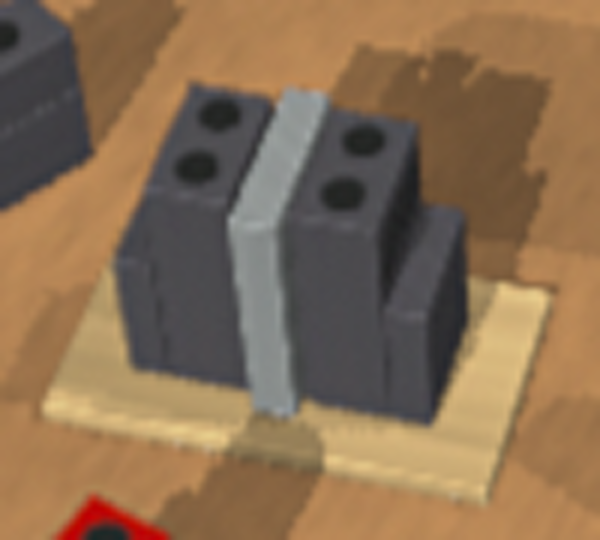

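```bash
cat >> h.py <<'E'
from scipy.optimize import least_squares
def fit(obs,x0,verbose=True):
    # obs: list of (cam,u,v,localXYZ)
    def W(p,L):
        c,s=np.cos(p[2]),np.sin(p[2]); return [p[0]+c*L[0]-s*L[1],p[1]+s*L[0]+c*L[1],L[2]]
    f=lambda p:np.concatenate([proj(c,W(p,L))-[u,v] for c,u,v,L in obs])
    r=least_squares(f,x0,x_scale=[.01,.01,.05],loss='soft_l1')
    if verbose: print(np.round(r.x[:2]*1000,1),'yaw',round(np.degrees(r.x[2]),2),'res',np.round(f(r.x).reshape(-1,2),1).tolist())
    return r.x
E
cat > m1.py <<'E'
from h import *
T=load('top0');S=load('side0')
a=lambda c,k,ou,ov,l:[(c,ou+u/k-.5+.5/k,ov+v/k-.5+.5/k,L) for u,v,L in l]
tp=lambda l:a(T,8,225,135,l); tr=lambda l:a(T,6,385,135,l); sr=lambda l:a(S,8,295,90,l); sp=lambda l:a(S,6,210,195,l)
b=[.08,.045,.01]
B=tp([(97,115,[.08,.045,.01]),(372,60,[.08,-.045,.01]),(460,548,[-.08,-.045,.01]),(180,602,[-.08,.045,.01])])
Bs=sp([(553,292,[-.08,-.045,.01]),(42,408,[.08,.045,.01]),(488,490,[-.08,.045,.01])])
x0=[.4,.2,.17]
print('board');fit(B,x0);fit(Bs,x0);fit(B+Bs,x0)
P=tp([(103,245,[.008,.031,.11]),(322,207,[.008,-.031,.11]),(120,300,[-.008,.031,.11]),(329,260,[-.008,-.031,.11])])
Ps=sp([(230,218,[.008,.031,.11]),(285,222,[-.008,.031,.11]),(330,98,[-.008,-.031,.11]),(285,90,[.008,-.031,.11]),(255,412,[.008,.031,.01]),(298,412,[-.008,.031,.01])])
print('plate');fit(P,x0);fit(Ps,x0);fit(P+Ps,x0)
# walls: local x +-75mm, y inner 33 outer 39
R=tr([(145,75,[.075,.036,.11]),(216,468,[-.075,.036,.11]),(333,48,[.075,-.036,.11]),(406,438,[-.075,-.036,.11]),(48,115,[.09,.05,.01]),(128,535,[-.09,.05,.01]),(362,500,[-.09,-.05,.01])])
Rs=sr([(130,226,[.075,.039,.11]),(605,312,[-.075,.039,.11]),(192,93,[.075,-.039,.11]),(655,175,[-.075,-.039,.11]),(73,508,[.09,.05,.01]),(617,607,[-.09,.05,.01]),(678,412,[-.09,-.05,.01])])
x1=[.4,-.2,.17]
print('rack');fit(R,x1);fit(Rs,x1);r=fit(R+Rs,x1)
# rib tops: local positions
c,s=np.cos(r[2]),np.sin(r[2])
for cam,l in(('T',tr([(213,345,0),(227,413,0),(350,325,0),(365,393,0),(185,190,0),(330,172,0),(322,103,0)])),('S',sr([(510,165,0),(588,175,0),(330,130,0)]))):
    for cc,u,v,_ in l:
        d=px(cc,u,v,.11)[:2]-r[:2]; print(cam,np.round([1000*(c*d[0]+s*d[1]),1000*(-s*d[0]+c*d[1])],1))
E
python3 m1.py
```

```text
board
[591.3 225.5] yaw 11.05 res [[-0.5, -0.4], [0.3, -0.3], [0.6, 0.1], [-0.4, 0.5]]
[591.7 227.2] yaw 11.44 res [[0.0, -0.3], [-0.3, -0.1], [0.3, 0.3]]
[591.6 226.3] yaw 11.1 res [[-0.8, -0.5], [-0.1, -0.4], [0.3, 0.0], [-0.7, 0.4], [0.3, -0.4], [-0.0, -0.7], [0.3, 0.2]]
plate
[591.1 225.1] yaw 10.52 res [[0.1, 0.1], [0.2, -0.2], [-1.0, 0.1], [0.5, 0.0]]
[592.  225.6] yaw 12.61 res [[0.1, 0.4], [-1.0, 1.0], [0.1, -1.3], [-0.0, -1.1], [0.1, -0.4], [0.4, 0.9]]
[591.6 225.4] yaw 11.68 res [[-0.1, 0.1], [-0.1, -0.7], [-1.0, 0.1], [0.4, -0.5], [0.1, 0.3], [-1.1, 1.0], [0.6, -1.2], [0.4, -1.2], [0.1, -0.5], [0.4, 0.9]]
rack
[ 565.1 -171.6] yaw 7.9 res [[-0.3, -0.2], [0.1, -0.0], [-0.2, -0.1], [0.7, 0.3], [0.1, -0.4], [-0.7, 0.2], [0.4, 0.2]]
[ 565.3 -169.5] yaw 8.32 res [[-0.7, 1.1], [0.2, 1.2], [0.1, -0.1], [0.2, -0.3], [-0.4, -1.2], [0.3, -0.3], [0.1, -0.2]]
[ 565.3 -171.1] yaw 7.97 res [[-0.6, -0.3], [-0.1, -0.1], [-0.5, -0.2], [0.5, 0.2], [-0.2, -0.5], [-0.8, 0.1], [0.2, 0.1], [-0.5, 0.6], [0.3, 0.9], [0.5, -0.5], [0.4, -0.5], [-0.2, -1.7], [0.4, -0.6], [0.4, -0.4]]
T [-30.5  28.5]
T [-56.   28.1]
T [-30.4 -22.8]
T [-56.  -23.4]
T [28.5 28.1]
T [ 27.5 -26.7]
T [ 54.  -28.8]
S [-29.9 -28.5]
S [-54.3 -30.4]
S [ 28.6 -30. ]
```

```bash
python3 - <<'E'
from h import *
from scipy.spatial.transform import Rotation as Ro
s=bot.read_state(); M=Ro.from_rotvec(s['tcp_rot']).as_matrix(); print(np.round(M,3)); 
zt=np.degrees(np.arctan2(M[1,2],M[0,2]));print('tool z yaw',zt)
print('to plate',(np.array([.5915,.2255])-np.array(s['tool_pos'])[:2])*1000, 'turn',(101.4-zt))
E
```

```text
[[-0.971 -0.     0.24 ]
 [-0.24   0.002 -0.971]
 [-0.    -1.    -0.002]]
tool z yaw -76.08660823068057
to plate [429.31379674 880.09002091] turn 177.4866082306806
```

```bash
python3 -m jog '[[26,53,0,0,85],[52,106,0,0,85],[78,159,0,-1,85],[104,212,0,-1,85],[130,265,0,-1.5,85],[156,318,0,-1.5,85],[182,371,0,-2,85],[208,424,0,-2,85],[234,477,0,-2.5,85],[260,530,0,-2.5,85]]' 60; python3 -m jog '[[22,45,0,0,85],[44,90,0,0,85],[66,135,0,0,85],[88,180,0,0,85],[110,225,0,0,85],[130,270,0,0,85],[150,310,0,0,85],[163,336,0,0,85],[169,350,0,0,85],[169,350,0,0,85]]'
python3 - <<'E'
from h import *
snap('top','top1');snap('side','side1');st()
crop('top1',200,110,310,230,5,'d1')
E
```

```text
time: 1.35
tool_pos: [0.4225, -0.1233, 0.2561]
tcp_rot: [-0.211, 2.116, -2.117]
wrist_force: [1.5, -0.8, -0.4]
width: 0.994
time: 2.6
tool_pos: [0.5911, 0.2251, 0.2557]
tcp_rot: [-0.214, 2.116, -2.117]
wrist_force: [-0.2, 0.1, -0.0]
width: 0.996
t 2.7 pos [0.5908 0.2239 0.256 ] rot [-0.212  2.117 -2.118] F [-0.2 -0.5  1.2] M [-0.01 -0.03 -0.  ] w 0.994
```

View pics/d1.png

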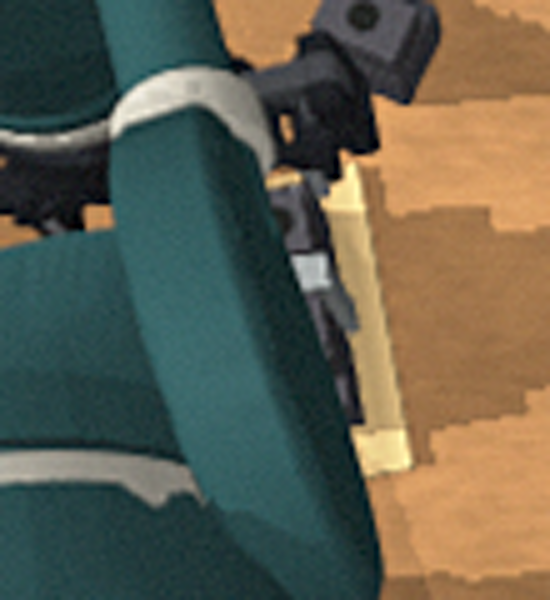

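View pics/side1.png

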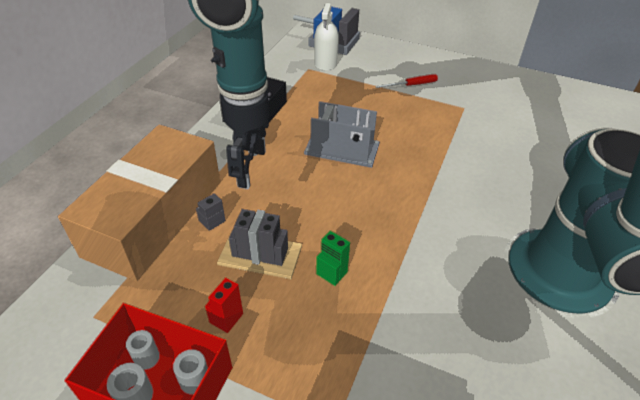

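```bash
python3 -m jog '[[0.5,0.5,-20,0,85],[0.5,0.5,-45,0,85],[0.5,0.5,-75,0,85],[0.5,0.5,-100,0,85],[0.5,0.5,-120,0,85],[0.5,0.5,-135,0,85],[0.5,0.5,-150,0,85],[0.5,0.5,-160,0,85],[0.5,0.5,-165,0,85],[0.5,0.5,-165,0,85]]'
python3 - <<'E'
from h import *
snap('side','side2');st()
crop('side2',180,130,320,280,4,'d2')
E
```

```text
time: 3.95
tool_pos: [0.5918, 0.2253, 0.0912]
tcp_rot: [-0.212, 2.117, -2.117]
wrist_force: [0.7, 0.5, 0.3]
width: 0.997
t 4.0 pos [0.5921 0.2255 0.0916] rot [-0.211  2.117 -2.116] F [0.7 0.9 0.8] M [ 0.01 -0.04 -0.  ] w 0.997
```

View pics/d2.png

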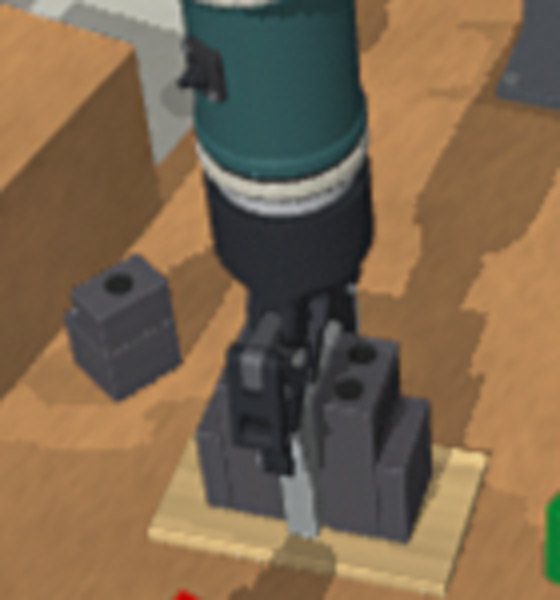

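```bash
python3 - <<'E'
from h import *
c=load('side2'); a=np.radians(11.5)
def w(x,y,z): return [.5918+np.cos(a)*x-np.sin(a)*y,.2254+np.sin(a)*x+np.cos(a)*y,z]
for x in(-.011,.011):
  for y,z in((.043,.07),(.057,.07),(.043,.09)): print(x,y,z,np.round((proj(c,w(x,y,z))-[180,130])*4))
for x in(-.008,.008):
  for z in (.01,.11): print('plate',x,z,np.round((proj(c,w(x,.031,z))-[180,130])*4))
E
```

```text
-0.011 0.043 0.07 [308. 483.]
-0.011 0.057 0.07 [300. 505.]
-0.011 0.043 0.09 [305. 457.]
0.011 0.043 0.07 [265. 475.]
0.011 0.057 0.07 [256. 497.]
0.011 0.043 0.09 [262. 449.]
plate -0.008 0.01 [318. 536.]
plate -0.008 0.11 [303. 410.]
plate 0.008 0.01 [288. 531.]
plate 0.008 0.11 [272. 405.]
```

```bash
python3 -m jog '[[0,0,0,0,78],[0,0,0,0,72],[0,0,0,0,66],[0,0,0,0,60],[0,0,0,0,55],[0,0,0,0,55],[0,0,0,0,55],[0,0,0,0,55],[0,0,0,0,55],[0,0,0,0,55]]' 70
python3 - <<'E'
from h import *
st()
E
```

```text
time: 5.25
tool_pos: [0.5922, 0.2261, 0.0922]
tcp_rot: [-0.21, 2.118, -2.115]
wrist_force: [-2.1, 4.5, 5.5]
width: 0.715
t 5.25 pos [0.5922 0.2261 0.0922] rot [-0.21   2.118 -2.115] F [-2.1  4.5  5.5] M [ 0.62  0.33 -0.  ] w 0.715
```

```bash
python3 -m jog '[[0,0,2,0,55],[0,0,5,0,55],[0,0,10,0,55],[0,0,16,0,55],[0,0,24,0,55],[0,0,32,0,55],[0,0,40,0,55],[0,0,50,0,55],[0,0,58,0,55],[0,0,60,0,55]]'
python3 - <<'E'
from h import *
snap('side','side3');st()
crop('side3',180,110,320,280,4,'d3')
E
```

```text
time: 6.5
tool_pos: [0.5924, 0.2255, 0.1525]
tcp_rot: [-0.21, 2.116, -2.115]
wrist_force: [0.5, 0.1, -7.5]
width: 0.717
t 6.55 pos [0.5922 0.2255 0.1522] rot [-0.21   2.116 -2.116] F [ 0.2 -0.4 -7.9] M [ 0.02 -0.03  0.01] w 0.719
```

View pics/d3.png

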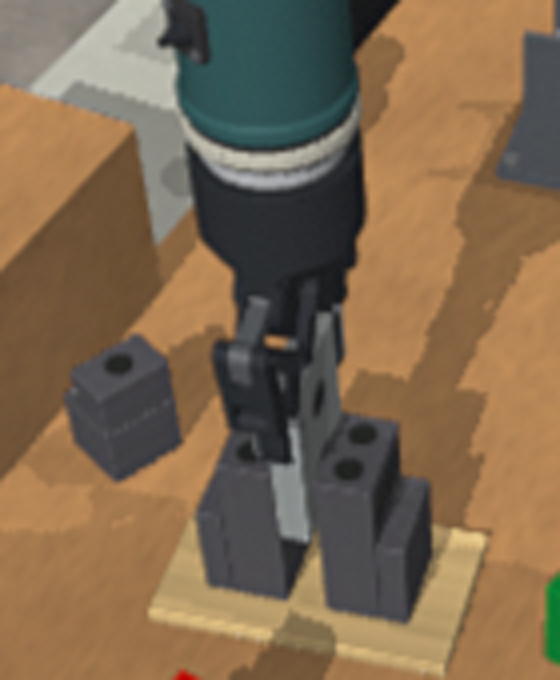

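```bash
python3 -m jog '[[0,0,10,0,55],[0,0,25,0,55],[0,0,45,0,55],[0,0,60,0,55],[0,0,68,0,55],[0,0,70,0,55],[-10,-24,70,-1,55],[-25,-60,70,-2,55],[-42,-100,70,-3,55],[-60,-143,70,-3.6,55]]'; python3 -m jog '[[-14,-30,0,0,55],[-20,-47,0,0,55],[-22,-52,-5,0,55],[-22,-52,-20,0,55],[-22,-52,-45,0,55],[-22,-52,-75,0,55],[-22,-52,-100,0,55],[-22,-52,-120,0,55],[-22,-52,-132,0,55],[-22,-52,-135,0,55]]'
python3 - <<'E'
from h import *
snap('side','side4');st()
crop('side4',220,60,400,240,4,'d4')
E
```

```text
time: 7.8
tool_pos: [0.5306, 0.0813, 0.2205]
tcp_rot: [-0.149, 2.151, -2.151]
wrist_force: [0.4, 0.4, -7.8]
width: 0.715
time: 9.05
tool_pos: [0.5092, 0.0309, 0.0849]
tcp_rot: [-0.15, 2.152, -2.151]
wrist_force: [-0.1, 0.7, -8.6]
width: 0.716
t 9.1 pos [0.5096 0.0308 0.0854] rot [-0.149  2.151 -2.151] F [ 0.  -0.  -7.9] M [-0.02 -0.04 -0.02] w 0.72
```

View pics/d4.png

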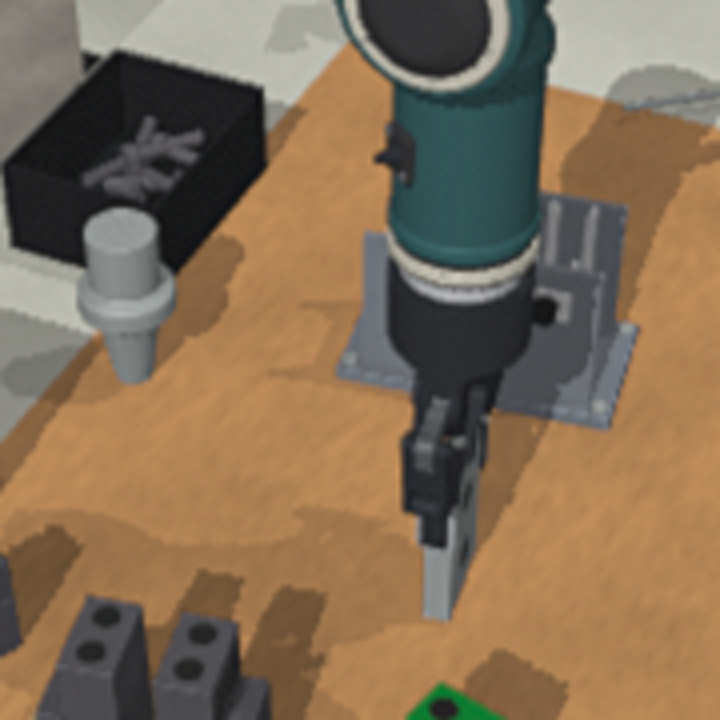

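```bash
python3 -m jog '[[0,0,-1,0,55],[0,0,-2,0,55],[0,0,-2.5,0,55],[0,0,-3,0,55],[0,0,-3.5,0,55],[0,0,-4,0,55],[0,0,-4.3,0,55],[0,0,-4.6,0,55],[0,0,-4.6,0,55],[0,0,-4.6,0,55]]'
python3 - <<'E'
from h import *
st()
E
```

```text
time: 10.35
tool_pos: [0.51, 0.0303, 0.0822]
tcp_rot: [-0.147, 2.151, -2.151]
wrist_force: [-3.4, 0.5, 0.2]
width: 0.718
t 10.35 pos [0.51   0.0303 0.0822] rot [-0.147  2.151 -2.151] F [-3.4  0.5  0.2] M [-0.11  0.58  0.01] w 0.718
```

```bash
python3 -m jog '[[0,0,-0.3,0,55],[0,0,-0.3,0,58],[0,0,-0.3,0,60],[0,0,-0.3,0,62],[0,0,-0.3,0,64],[0,0,-0.3,0,67],[0,0,-0.3,0,72],[0,0,-0.3,0,80],[0,0,-0.3,0,85],[0,0,-0.3,0,85]]'
python3 - <<'E'
from h import *
snap('side','side5');st()
crop('side5',250,100,400,240,5,'d5')
E
```

```text
time: 11.6
tool_pos: [0.5098, 0.0303, 0.0814]
tcp_rot: [-0.147, 2.151, -2.151]
wrist_force: [-1.0, 0.4, -0.0]
width: 0.995
t 11.65 pos [0.5098 0.0303 0.0814] rot [-0.147  2.151 -2.151] F [ 0.3 -0.2  0.1] M [ 0.06 -0.02  0.05] w 0.999
```

View pics/d5.png

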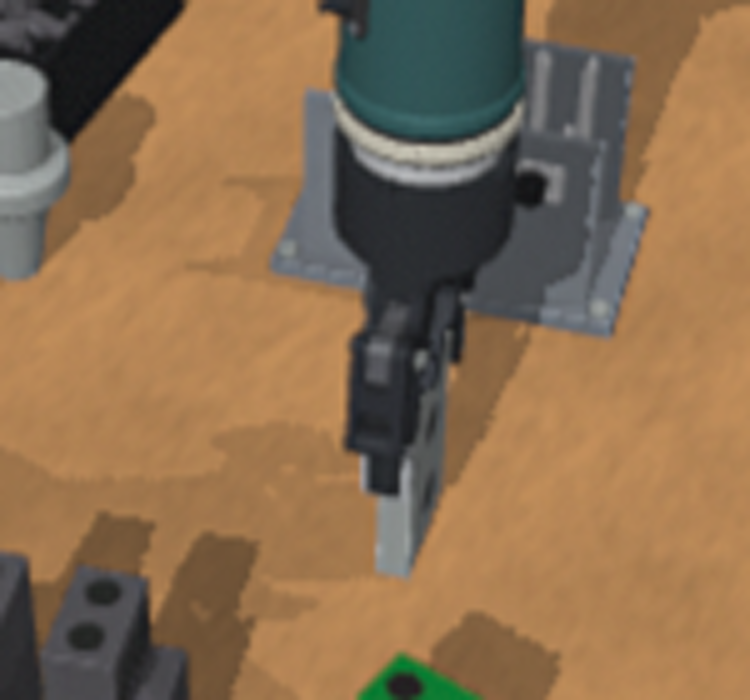

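```bash
python3 -m jog '[[0,0,5,0,85],[0,0,15,0,85],[0,0,30,0,85],[0,0,50,0,85],[0,0,75,0,85],[0,0,100,0,85],[0,0,120,10,85],[0,0,120,20,85],[0,0,120,30,85],[0,0,120,40,85]]'; python3 -m jog '[[0,0,0,10,85],[0,0,0,20,85],[0,0,0,30,85],[0,0,0,40,85],[0,0,0,47,85],[0,0,0,50,85],[0,0,0,50,85],[0,0,0,50,85],[0,0,0,50,85],[0,0,0,50,85]]'
python3 - <<'E'
from h import *
snap('side','side6');snap('top','top6');st()
crop('side6',230,70,410,240,4,'d6');crop('top6',290,140,390,260,5,'d7')
E
```

```text
time: 12.9
tool_pos: [0.5102, 0.0303, 0.2029]
tcp_rot: [-0.768, 1.723, -1.724]
wrist_force: [0.9, -0.9, 0.8]
width: 0.994
time: 14.15
tool_pos: [0.5098, 0.0303, 0.2014]
tcp_rot: [-1.271, 1.108, -1.108]
wrist_force: [0.3, 0.0, -0.1]
width: 0.996
t 14.25 pos [0.5097 0.0303 0.2013] rot [-1.271  1.108 -1.108] F [-0.1 -0.6 -0.6] M [ 0.01 -0.02 -0.06] w 0.994
```

View pics/d6.png

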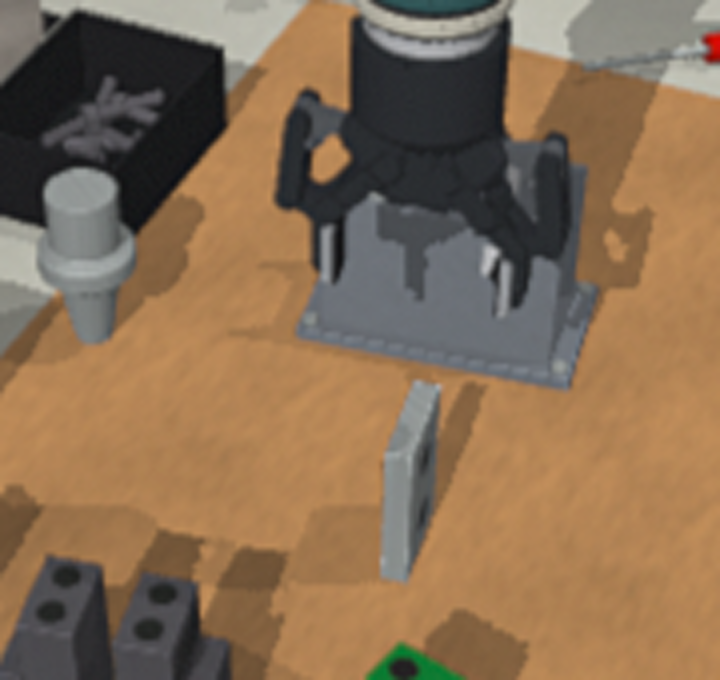

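View pics/d7.png

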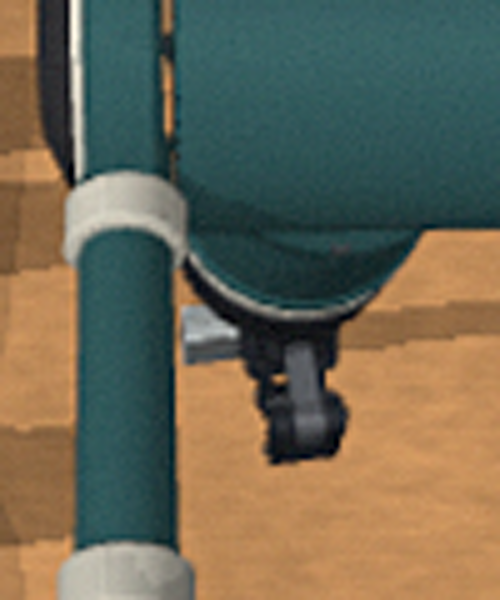

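Plate stands free and upright in side view, with top corners near crop (412,383), (440,390), (383,455), (410,462). I measure it to centre the second grasp.

```bash
python3 - <<'E'
from h import *
S=load('side6')
o=lambda u,v,L:(S,230+u/4-.4,70+v/4-.4,L)
Ps=[o(385,452,[.008,.031,.1]),o(412,462,[-.008,.031,.1]),o(440,390,[-.008,-.031,.1]),o(412,383,[.008,-.031,.1]),o(381,574,[.008,.031,0]),o(406,580,[-.008,.031,0])]
fit(Ps,[.51,.03,.14])
print((proj(S,[.51,.03,.1])-[230,70])*4)
E
```

```text
[510.7  29.9] yaw 7.94 res [[-0.4, 0.3], [0.1, -0.7], [0.2, -1.2], [0.2, -0.8], [-0.3, 1.2], [0.2, 1.2]]
[412.0914016  417.59069851]
```

```bash
python3 -m jog '[[0.4,0,-15,0,85],[0.4,0,-35,0,85],[0.4,0,-60,0,85],[0.4,0,-85,0,85],[0.4,0,-105,0,85],[0.4,0,-114,0,80],[0.4,0,-118,0,70],[0.4,0,-118,0,60],[0.4,0,-118,0,50],[0.4,0,-118,0,40]]' 40; python3 -m jog '[[0,0,0,0,34],[0,0,0,0,29],[0,0,0,0,25],[0,0,0,0,22],[0,0,0,0,20],[0,0,0,0,18],[0,0,0,0,16],[0,0,0,0,12],[0,0,0,0,10],[0,0,0,0,8]]' 40
python3 - <<'E'
from h import *
snap('side','side7');st()
crop('side7',230,70,410,240,4,'d8')
E
```

```text
time: 15.5
tool_pos: [0.5108, 0.0303, 0.0841]
tcp_rot: [-1.27, 1.107, -1.109]
wrist_force: [-0.1, 0.7, -0.9]
width: 0.468
time: 16.75
tool_pos: [0.5099, 0.0303, 0.0834]
tcp_rot: [-1.271, 1.109, -1.108]
wrist_force: [-2.8, -0.1, 3.6]
width: 0.181
t 16.8 pos [0.5099 0.0303 0.0834] rot [-1.271  1.109 -1.108] F [-2.2  0.4  2.5] M [-0.12  0.55  0.01] w 0.182
```

View pics/d8.png

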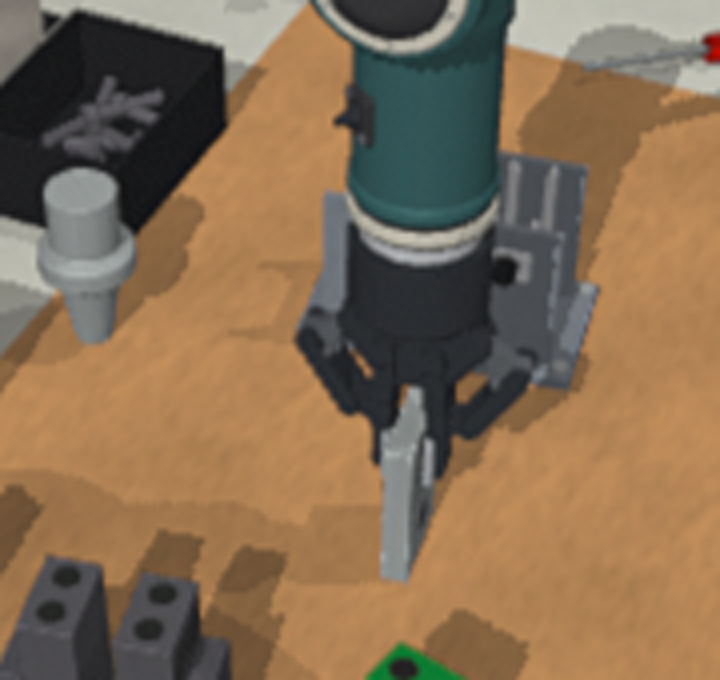

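```bash
python3 -m jog '[[0,0,0,0,8],[0,0,0,0,8],[0,0,3,0,8],[0,0,10,0,8],[0,0,25,0,8],[0,0,45,0,8],[0,0,70,0,8],[0,0,95,0,8],[0,0,120,0,8],[0,0,135,0,8]]' 60; python3 -m jog '[[1,-12,5,0,8],[2,-35,5,0,8],[4,-65,5,0,8],[6,-100,5,0,8],[8,-135,5,0,8],[10,-165,5,0,8],[12,-190,5,0,8],[13,-202,5,0,8],[13,-206,5,0,8],[13,-206,5,0,8]]'
python3 - <<'E'
from h import *
snap('side','side8');snap('top','top8');st()
crop('side8',280,40,410,180,5,'d9');crop('top8',370,120,490,240,5,'d10')
E
```

```text
time: 18.05
tool_pos: [0.511, 0.0303, 0.2206]
tcp_rot: [-1.268, 1.106, -1.11]
wrist_force: [0.9, -0.3, -8.7]
width: 0.175
time: 19.3
tool_pos: [0.5229, -0.1753, 0.223]
tcp_rot: [-1.27, 1.109, -1.107]
wrist_force: [-0.2, 0.0, -7.8]
width: 0.182
t 19.4 pos [ 0.5231 -0.1749  0.2232] rot [-1.271  1.108 -1.107] F [ 0.1 -0.2 -7.5] M [-0.01  0.05 -0.  ] w 0.178
```

View pics/d9.png

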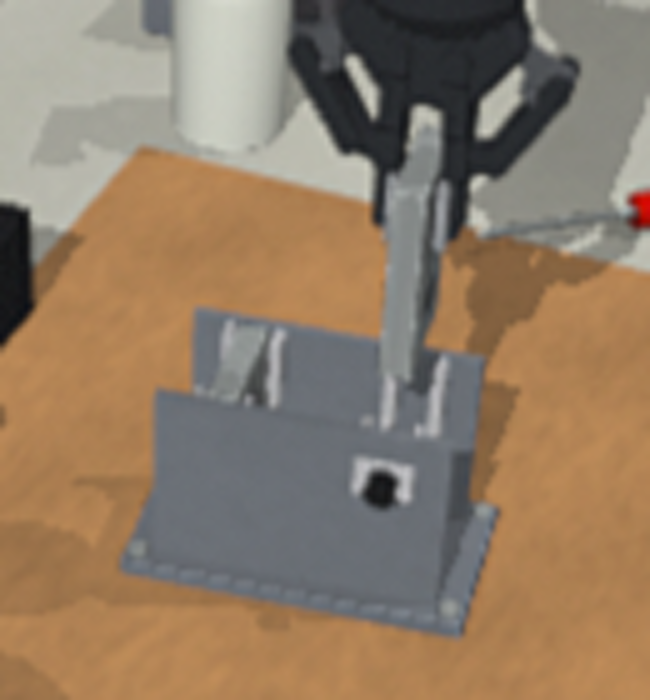

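View pics/d10.png

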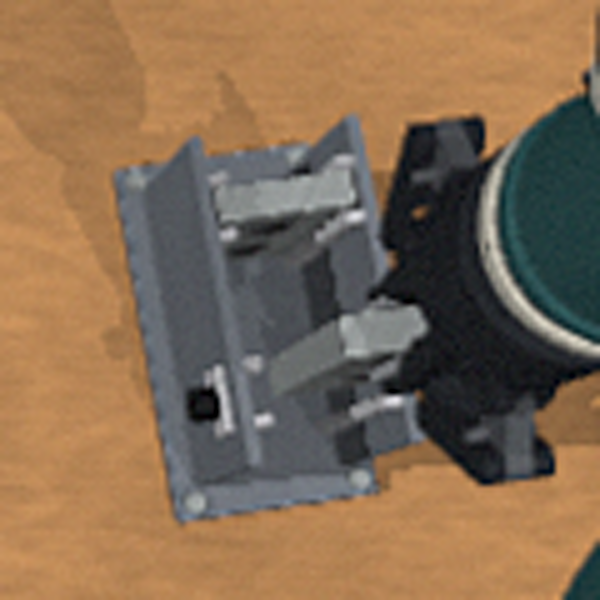

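```bash
python3 - <<'E'
from h import *
T=load('top8');S=load('side8')
crop('top8',415,170,460,225,14,'e1'); crop('side8',345,60,385,145,9,'e2')
z0=.14
for nm,c,o,k in(('T',T,(415,170),14),('S',S,(345,60),9)):
  a=np.radians(8)
  for x in(.008,-.008):
    for y in(.031,-.031):
      for z in(.14,.24):
        P=[.523+np.cos(a)*x-np.sin(a)*y,-.1755+np.sin(a)*x+np.cos(a)*y,z]; print(nm,x,y,z,np.round((proj(c,P)-o+.5)*k))
E
```

```text
T 0.008 0.031 0.14 [109. 313.]
T 0.008 0.031 0.24 [314. 187.]
T 0.008 -0.031 0.14 [510. 256.]
T 0.008 -0.031 0.24 [773. 122.]
T -0.008 0.031 0.14 [129. 416.]
T -0.008 0.031 0.24 [337. 305.]
T -0.008 -0.031 0.14 [531. 359.]
T -0.008 -0.031 0.24 [798. 239.]
S 0.008 0.031 0.14 [ 98. 497.]
S 0.008 0.031 0.24 [124. 167.]
S 0.008 -0.031 0.14 [149. 367.]
S 0.008 -0.031 0.24 [177.  41.]
S -0.008 0.031 0.14 [158. 507.]
S -0.008 0.031 0.24 [187. 178.]
S -0.008 -0.031 0.14 [207. 377.]
S -0.008 -0.031 0.24 [238.  51.]
```

View pics/e1.png

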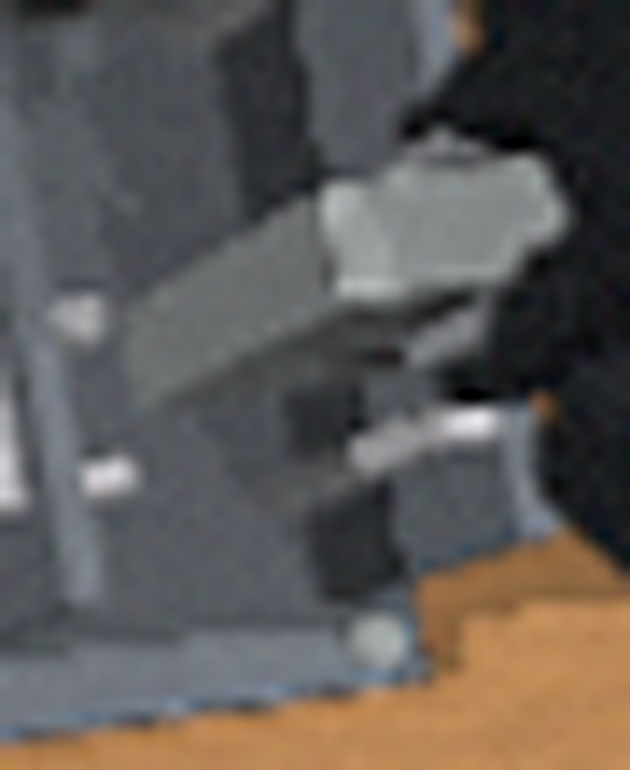

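View pics/e2.png

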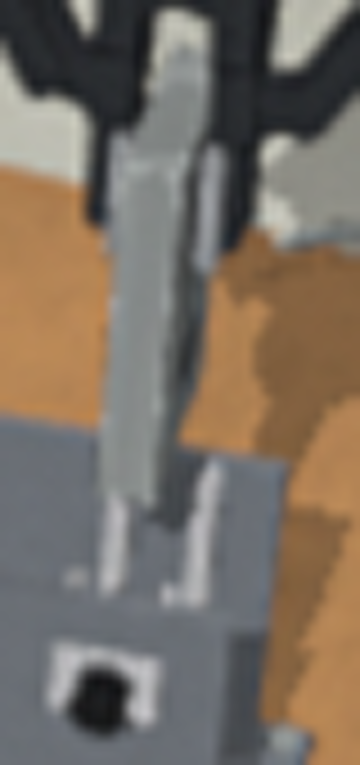

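```bash
python3 -m jog '[[-0.6,0,-4,0,8],[-0.6,0,-10,0,8],[-0.6,0,-16,0,8],[-0.6,0,-21,0,8],[-0.6,0,-25,0,8],[-0.6,0,-27,0,8],[-0.6,0,-28,0,8],[-0.6,0,-29,0,8],[-0.6,0,-29,0,8],[-0.6,0,-29,0,8]]'
python3 - <<'E'
from h import *
snap('side','side9');snap('top','top9');st()
crop('side9',340,60,400,150,6,'e3'); crop('top9',410,165,470,225,10,'e4')
E
```

```text
time: 20.65
tool_pos: [0.5227, -0.1757, 0.1946]
tcp_rot: [-1.27, 1.108, -1.108]
wrist_force: [-0.1, -0.1, -7.3]
width: 0.182
t 20.75 pos [ 0.5226 -0.1757  0.1945] rot [-1.27   1.108 -1.108] F [ 0.   0.1 -8.3] M [ 0.03 -0.02  0.01] w 0.184
```

View pics/e3.png

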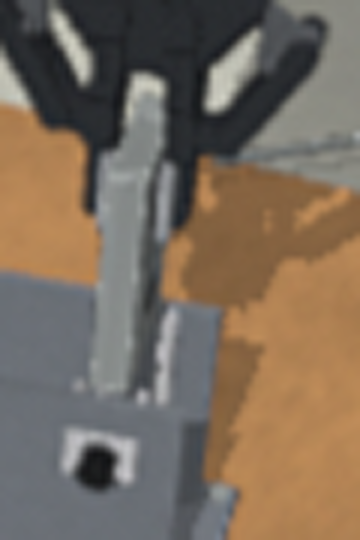

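View pics/e4.png

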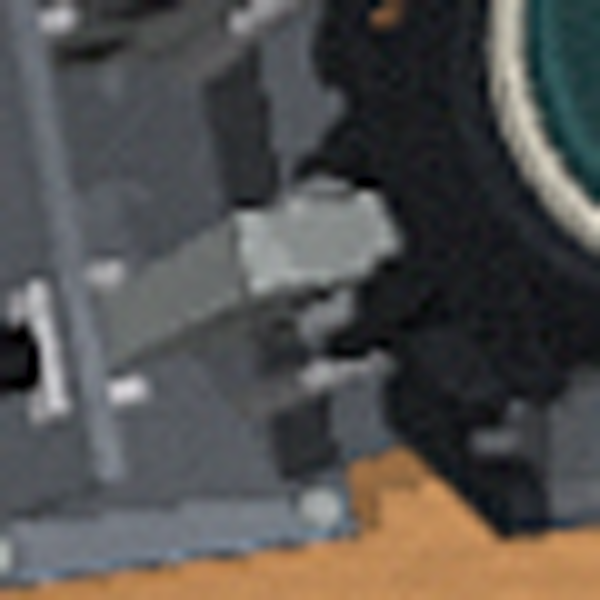

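```bash
python3 -m jog '[[0,0.7,0,0,8],[0,0.7,-0.5,0,8],[0,0.7,-1,0,8],[0,0.7,-1.5,0,8],[0,0.7,-2,0,8],[0,0.7,-2.5,0,8],[0,0.7,-3,0,8],[0,0.7,-3.5,0,8],[0,0.7,-3.5,0,8],[0,0.7,-3.5,0,8]]'
python3 -c "
from h import *
st()"
```

```text
time: 22.0
tool_pos: [0.5226, -0.175, 0.1909]
tcp_rot: [-1.271, 1.108, -1.108]
wrist_force: [-0.1, -0.7, -8.0]
width: 0.183
t 22.0 pos [ 0.5226 -0.175   0.1909] rot [-1.271  1.108 -1.108] F [-0.1 -0.7 -8. ] M [-0.01 -0.04 -0.02] w 0.183
```

```bash
python3 -m jog '[[0,0,-0.4,0,8],[0,0,-0.8,0,8],[0,0,-1.2,0,8],[0,0,-1.6,0,8],[0,0,-2,0,8],[0,0,-2.4,0,8],[0,0,-2.7,0,8],[0,0,-3,0,8],[0,0,-3,0,8],[0,0,-3,0,8]]'
python3 -c "
from h import *
st()"
```

```text
time: 23.25
tool_pos: [0.5226, -0.175, 0.1879]
tcp_rot: [-1.271, 1.108, -1.108]
wrist_force: [-1.1, 0.1, -7.2]
width: 0.181
t 23.25 pos [ 0.5226 -0.175   0.1879] rot [-1.271  1.108 -1.108] F [-1.1  0.1 -7.2] M [-0.   -0.05  0.02] w 0.181
```

```bash
python3 -m jog '[[0,0,-0.5,0,8],[0,0,-1,0,8],[0,0,-1.5,0,8],[0,0,-2,0,8],[0,0,-2.5,0,8],[0,0,-3,0,8],[0,0,-3.5,0,8],[0,0,-4,0,8],[0,0,-4,0,8],[0,0,-4,0,8]]'
python3 -c "
from h import *
st();snap('top','top10');snap('side','side10')
crop('side10',340,60,400,150,6,'f3'); crop('top10',410,165,470,225,10,'f4')"
```

```text
time: 24.5
tool_pos: [0.5226, -0.175, 0.1839]
tcp_rot: [-1.271, 1.108, -1.108]
wrist_force: [-0.9, -0.0, -7.5]
width: 0.179
t 24.5 pos [ 0.5226 -0.175   0.1839] rot [-1.271  1.108 -1.108] F [-0.9 -0.  -7.5] M [ 0.01  0.01 -0.01] w 0.179
```

View pics/f3.png

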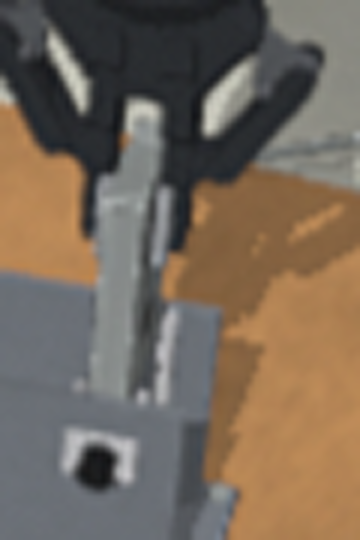

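View pics/f4.png

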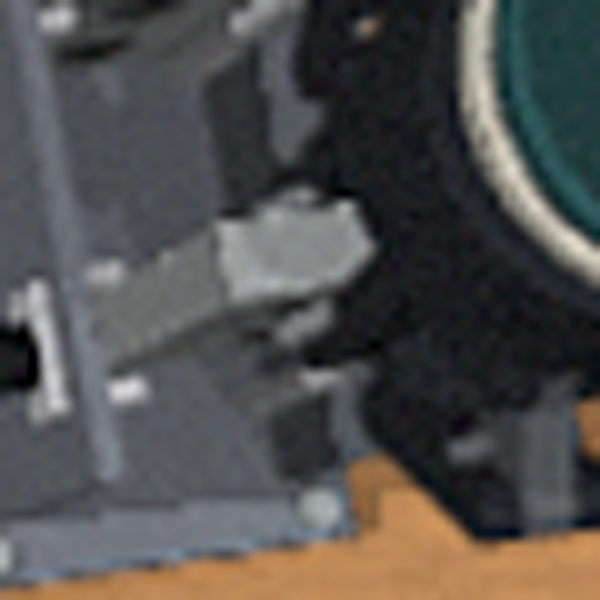

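```bash
python3 -m jog '[[0,0,-1,0,8],[0,0,-2,0,8],[0,0,-3,0,8],[0,0,-4,0,8],[0,0,-5,0,8],[0,0,-6,0,8],[0,0,-7,0,8],[0,0,-8,0,8],[0,0,-8,0,8],[0,0,-8,0,8]]'
python3 -c "
from h import *
st()"
```

```text
time: 25.85
tool_pos: [0.5226, -0.175, 0.1759]
tcp_rot: [-1.271, 1.108, -1.108]
wrist_force: [-0.3, 0.3, -8.4]
width: 0.181
t 25.85 pos [ 0.5226 -0.175   0.1759] rot [-1.271  1.108 -1.108] F [-0.3  0.3 -8.4] M [-0.04  0.04  0.03] w 0.181
```

```bash
python3 -m jog '[[0,0,-1,0,8],[0,0,-3,0,8],[0,0,-5,0,8],[0,0,-7,0,8],[0,0,-9,0,8],[0,0,-11,0,8],[0,0,-13,0,8],[0,0,-15,0,8],[0,0,-16,0,8],[0,0,-16,0,8]]'
python3 -c "
from h import *
st()"
```

```text
time: 27.1
tool_pos: [0.5225, -0.175, 0.1598]
tcp_rot: [-1.271, 1.108, -1.108]
wrist_force: [0.7, 0.0, -7.9]
width: 0.184
t 27.1 pos [ 0.5225 -0.175   0.1598] rot [-1.271  1.108 -1.108] F [ 0.7  0.  -7.9] M [-0.06  0.01 -0.02] w 0.184
```

```bash
python3 -m jog '[[0,0,-1,0,8],[0,0,-3,0,8],[0,0,-5,0,8],[0,0,-7,0,8],[0,0,-9,0,8],[0,0,-11,0,8],[0,0,-13,0,8],[0,0,-15,0,8],[0,0,-16,0,8],[0,0,-16,0,8]]'
python3 -c "
from h import *
st()"
```

```text
time: 28.35
tool_pos: [0.5225, -0.175, 0.1438]
tcp_rot: [-1.271, 1.108, -1.108]
wrist_force: [0.4, 0.3, -7.3]
width: 0.183
t 28.35 pos [ 0.5225 -0.175   0.1438] rot [-1.271  1.108 -1.108] F [ 0.4  0.3 -7.3] M [-0.01  0.01  0.  ] w 0.183
```

Forces stay at the bare plate weight; bottom is about 60 mm, so I look once before going on.

```bash
python3 -m jog '[[0,0,-1,0,8],[0,0,-3,0,8],[0,0,-5,0,8],[0,0,-7,0,8],[0,0,-9,0,8],[0,0,-11,0,8],[0,0,-13,0,8],[0,0,-15,0,8],[0,0,-16,0,8],[0,0,-16,0,8]]'
python3 -c "
from h import *
st();snap('top','top11');snap('side','side11')
crop('side11',290,60,410,180,5,'g3'); crop('top11',380,125,480,235,5,'g4')"
```

```text
time: 29.6
tool_pos: [0.5225, -0.175, 0.1278]
tcp_rot: [-1.271, 1.108, -1.108]
wrist_force: [-0.4, 0.1, -8.2]
width: 0.182
t 29.6 pos [ 0.5225 -0.175   0.1278] rot [-1.271  1.108 -1.108] F [-0.4  0.1 -8.2] M [-0.02 -0.04 -0.03] w 0.182
```

View pics/g3.png

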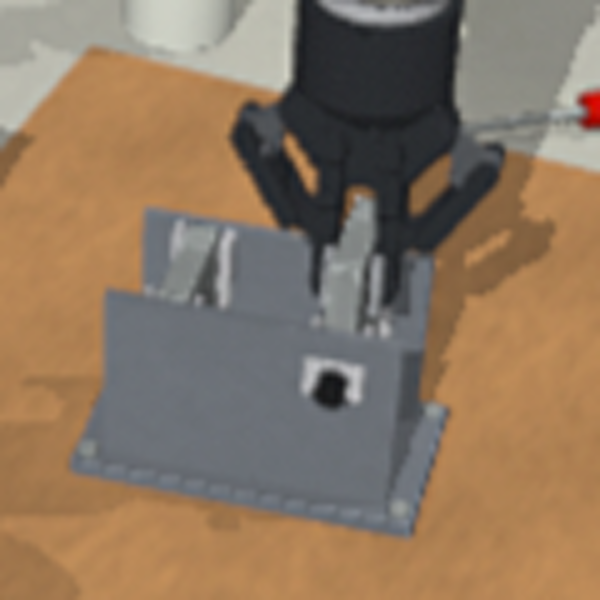

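View pics/g4.png

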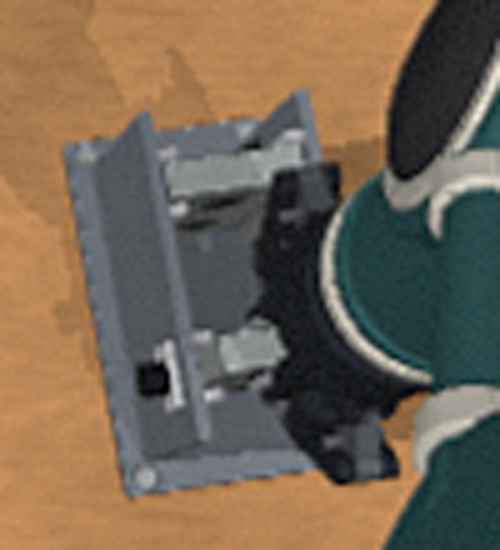

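```bash
python3 -m jog '[[0,0,-1,0,8],[0,0,-3,0,8],[0,0,-5,0,8],[0,0,-7,0,8],[0,0,-9,0,8],[0,0,-11,0,8],[0,0,-13,0,8],[0,0,-15,0,8],[0,0,-16,0,8],[0,0,-16,0,8]]'
python3 -c "
from h import *
st()"
```

```text
time: 30.95
tool_pos: [0.5225, -0.175, 0.1118]
tcp_rot: [-1.271, 1.108, -1.108]
wrist_force: [0.0, 0.1, -8.7]
width: 0.177
t 30.95 pos [ 0.5225 -0.175   0.1118] rot [-1.271  1.108 -1.108] F [ 0.   0.1 -8.7] M [-0.01 -0.03  0.03] w 0.177
```

```bash
python3 -m jog '[[0,0,-1,0,8],[0,0,-3,0,8],[0,0,-5,0,8],[0,0,-7,0,8],[0,0,-9,0,8],[0,0,-11,0,8],[0,0,-13,0,8],[0,0,-14.5,0,8],[0,0,-15,0,8],[0,0,-15,0,8]]'
python3 -c "
from h import *
st()"
```

```text
time: 32.2
tool_pos: [0.5226, -0.175, 0.0969]
tcp_rot: [-1.271, 1.108, -1.108]
wrist_force: [0.2, 1.1, -8.3]
width: 0.18
t 32.2 pos [ 0.5226 -0.175   0.0969] rot [-1.271  1.108 -1.108] F [ 0.2  1.1 -8.3] M [ 0.05 -0.03  0.01] w 0.18
```

Expected floor at TCP ≈ 0.093; now gently until the weight comes off.

```bash
python3 -m jog '[[0,0,-0.5,0,8],[0,0,-1,0,8],[0,0,-1.5,0,8],[0,0,-2,0,8],[0,0,-2.5,0,8],[0,0,-3,0,8],[0,0,-3.4,0,8],[0,0,-3.7,0,8],[0,0,-3.7,0,8],[0,0,-3.7,0,8]]'
python3 -c "
from h import *
st()"
```

```text
time: 33.45
tool_pos: [0.5227, -0.1751, 0.0935]
tcp_rot: [-1.27, 1.108, -1.108]
wrist_force: [-0.2, 1.0, -4.9]
width: 0.179
t 33.45 pos [ 0.5227 -0.1751  0.0935] rot [-1.27   1.108 -1.108] F [-0.2  1.  -4.9] M [0.02 0.12 0.04] w 0.179
```

```bash
python3 -m jog '[[0,0,-0.1,0,8],[0,0,-0.2,0,8],[0,0,-0.3,0,8],[0,0,-0.4,0,8],[0,0,-0.5,0,8],[0,0,-0.6,0,8],[0,0,-0.7,0,8],[0,0,-0.8,0,8],[0,0,-0.8,0,8],[0,0,-0.8,0,8]]'
python3 -c "
from h import *
st();snap('top','top12');snap('side','side12')
crop('side12',290,60,410,180,5,'h3'); crop('top12',380,125,480,235,5,'h4')"
```

```text
time: 34.7
tool_pos: [0.5231, -0.1752, 0.0934]
tcp_rot: [-1.27, 1.107, -1.109]
wrist_force: [-4.1, 1.2, 6.5]
width: 0.174
t 34.7 pos [ 0.5231 -0.1752  0.0934] rot [-1.27   1.107 -1.109] F [-4.1  1.2  6.5] M [ 0.21  0.82 -0.02] w 0.174
```

View pics/h3.png

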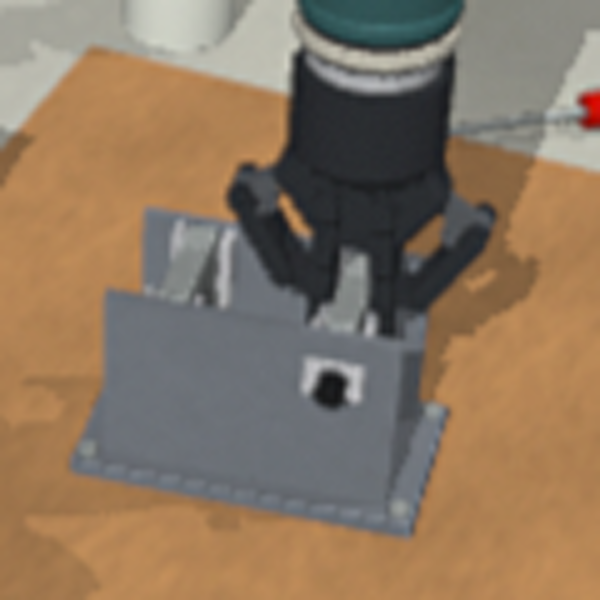

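```bash
python3 -m jog '[[0,0,0,0,12],[0,0,0,0,15],[0,0,0,0,17],[0,0,0,0,19],[0,0,0,0,22],[0,0,0,0,26],[0,0,0,0,32],[0,0,0,0,38],[0,0,0,0,40],[0,0,0,0,40]]'; python3 -c "
from h import *
st()"; python3 -m jog '[[0,0,3,0,40],[0,0,10,0,40],[0,0,20,0,40],[0,0,35,0,40],[0,0,55,0,40],[0,0,80,0,40],[0,0,105,0,40],[0,0,130,0,40],[-5,30,145,0,40],[-10,60,150,0,40]]'; python3 -m jog '[[-5,40,0,0,40],[-10,80,0,0,40],[-15,120,0,0,40],[-20,160,0,0,40],[-20,200,0,0,40],[-20,230,0,0,40],[-20,245,0,0,40],[-20,250,0,0,40],[-20,250,0,0,40],[-20,250,0,0,40]]'
python3 -c "
from h import *
st();snap('top','top13');snap('side','side13')
crop('side13',290,80,400,180,6,'i3'); crop('top13',380,125,480,235,5,'i4')"
```

```text
time: 36.05
tool_pos: [0.5226, -0.175, 0.0924]
tcp_rot: [-1.271, 1.108, -1.108]
wrist_force: [-0.5, -1.1, 0.6]
width: 0.467
t 36.05 pos [ 0.5226 -0.175   0.0924] rot [-1.271  1.108 -1.108] F [-0.5 -1.1  0.6] M [-0.02 -0.01 -0.  ] w 0.467
time: 37.3
tool_pos: [0.5134, -0.1149, 0.2453]
tcp_rot: [-1.268, 1.106, -1.112]
wrist_force: [0.4, 0.3, -0.3]
width: 0.467
time: 38.55
tool_pos: [0.4926, 0.1341, 0.2424]
tcp_rot: [-1.271, 1.109, -1.109]
wrist_force: [-0.2, -0.9, 0.0]
width: 0.471
t 38.55 pos [0.4926 0.1341 0.2424] rot [-1.271  1.109 -1.109] F [-0.2 -0.9  0. ] M [0.01 0.04 0.04] w 0.471
```

View pics/i3.png

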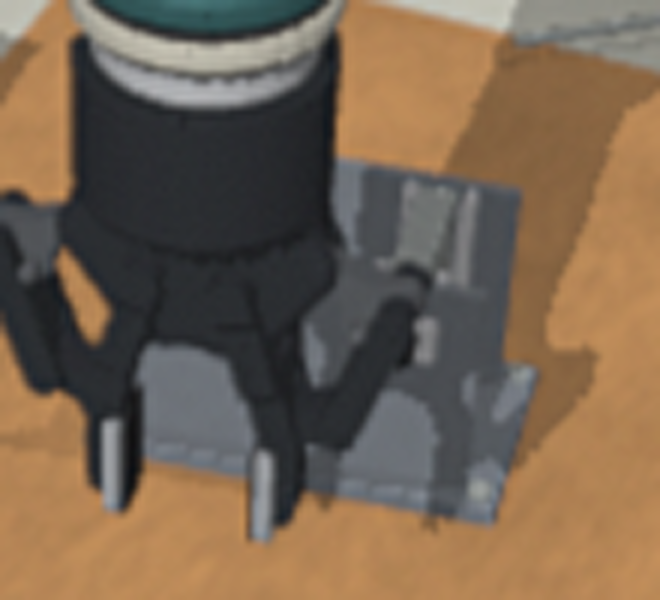

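View pics/i4.png

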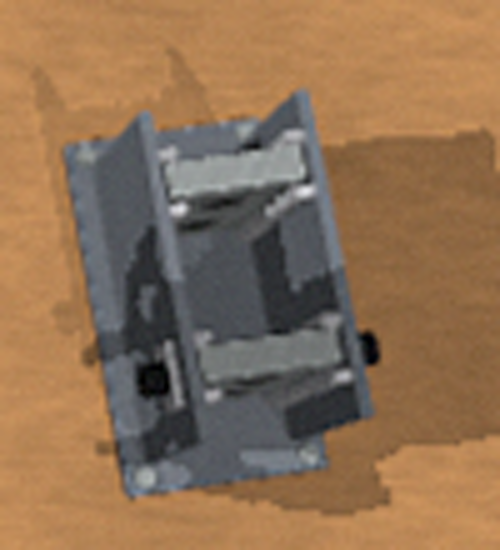

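View pics/side13.png

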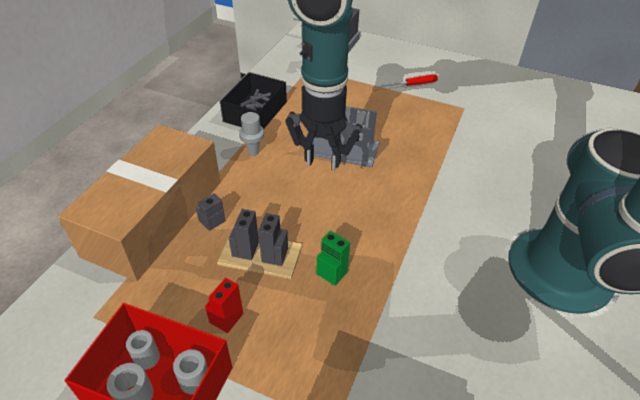

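The plate's top (crop 270,355) sits between all four ribs, looking just like the spare's (235,175), flush with the walls. Both jaws still stand in place on the board, at (243,234) and (273,238) in the side view. I hand the job in.

```bash
python3 -c "
from h import *
bot.finish_job()"
```

```text
the job is handed in; nothing more can be done
```

The plate is in the rack's empty bay, fully home and let go. I handed the job in at about 38.6 s of the 72 s allowed; no verdict is reported.

**What I did:**
- I drew the plate out from between the jaws by its narrow ends, stood it on the open bench and let go.
- I retook it by its flat faces and lowered it into the grooves in small steps. Only its own weight of about 8 N showed on the wrist, with no side contact.
- I kept hold until it touched the floor, about 14 N of contact, then opened the fingers.

**Last checks:**
- **Seating:** floor contact came with the tool at z = 93.4 mm, against 93.4 mm expected (83.4 mm on the bench plus the 10 mm rack floor). The final top picture shows its top between the four ribs and level with the spare, though the arm partly hid the rack in the side view.
- **Other parts:** the two jaws still stand on the board and the spare is in its bay, judged by eye and not re-measured. The gripper touches nothing.
- **Disagreement:** the two cameras differed by about 2 mm on where the rack lies along y. I took a position between them, and the plate went in without touching.
- **Groove position:** I found it from the pictures, about 1 mm off nominal. Lowering step by step under force watch confirmed it, so a sideways search was not needed.

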